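# Sweep the walnut shells into the board's catch tray

### The job

Clear the empty walnut half-shells off the prep board: draw the catch tray under it all the way out by its steel pull, sweep the four half-shells across the board and over its open edge into the tray, then push the tray fully home under the board. Only push and drag with the fingers: do not pick anything up, and leave the garlic bulb and the lemon standing where they are on the board.

Things in the scene. Friction and masses are not known exactly. Their poses are not given: they have to be found in the camera images.
- board: Bamboo prep board, a fixed box 300 (x) x 330 (y) x 64 mm high; origin at the centre of its underside, on the worktop. A rim 9 mm wide and 8 mm high runs round three sides; the -y edge is open and straight, and the catch tray comes out under it. Its yaw is about -0.3 to 0.12 rad, so the open edge faces roughly to the robot's right.
- board_edge (a point): Middle of the upper corner of the board's open edge, 64 mm above the worktop (axes as the board's).
- catch_tray (a joint): How far the tray is drawn out along the board's -y, in m: 0 fully home (front flush with the board's open edge, at a stop), 0.125 all the way out (stop). It may start up to 20 mm ajar. It slides with about 1.5 N friction plus 6 N per m/s and stays where it is left.
- tray_in (a point): Centre of the tray's inner floor, 9 mm above the worktop, axes as the board's. Inside 256 (x) x 278 mm (y), walls 35 mm above this floor. The tray's front panel is 10 mm thick, its top 46 mm above the worktop, its outer face 149 mm from this point in -y. Fully out, a strip 115 mm wide lies open beyond the board's edge.
- tray_pull (a point): Middle of the steel bow pull on the tray's front (axes as the board's): a level bar 10 mm thick and 96 mm long along x, its axis 36 mm above the worktop and 45 mm in front of the panel's outer face, joined to the panel at both ends (x = +-55 mm); a fingertip can reach down from above into the 40 mm gap between bar and panel.
- shell_a: Empty half of a walnut shell, brown, wrinkled, oval about 39 x 37 mm and 18 mm high, 10 to 14 g, lying cut face down on the board like a small dome; origin at the centre of its cut face. All four are alike; three lie in a row nearer the board's open edge, one farther back beside the garlic and the lemon.
- shell_b: Empty half of a walnut shell, brown, wrinkled, oval about 39 x 37 mm and 18 mm high, 10 to 14 g, lying cut face down on the board like a small dome; origin at the centre of its cut face. All four are alike; three lie in a row nearer the board's open edge, one farther back beside the garlic and the lemon.
- shell_c: Empty half of a walnut shell, brown, wrinkled, oval about 39 x 37 mm and 18 mm high, 10 to 14 g, lying cut face down on the board like a small dome; origin at the centre of its cut face. All four are alike; three lie in a row nearer the board's open edge, one farther back beside the garlic and the lemon.
- shell_d: Empty half of a walnut shell, brown, wrinkled, oval about 39 x 37 mm and 18 mm high, 10 to 14 g, lying cut face down on the board like a small dome; origin at the centre of its cut face. All four are alike; three lie in a row nearer the board's open edge, one farther back beside the garlic and the lemon.
- garlic: Whitish garlic bulb, 53 mm across, 52 mm high, standing loose on the back part of the board; origin at the centre of its underside. Stays there.
- lemon: Yellow lemon, 72 mm (its x) x 57 x 58 mm high, lying loose on the back part of the board; origin at the centre of its underside. Stays there.

How it is judged:
On the way, in this order (a step that is already met when the one before it is completed fails the run):
1. the catch tray is drawn all the way out (value of joint catch_tray above 0.11 m), for 0.1 s.
2. all four half-shells lie in the tray while it is out (x of shell_a in the frame of tray_in between -0.128 and 0.128 m and y of shell_a in the frame of tray_in between -0.143 and 0.143 m and z of shell_a in the frame of tray_in between -0.006 and 0.036 m and x of shell_b in the frame of tray_in between -0.128 and 0.128 m and y of shell_b in the frame of tray_in between -0.143 and 0.143 m and z of shell_b in the frame of tray_in between -0.006 and 0.036 m and x of shell_c in the frame of tray_in between -0.128 and 0.128 m and y of shell_c in the frame of tray_in between -0.143 and 0.143 m and z of shell_c in the frame of tray_in between -0.006 and 0.036 m and x of shell_d in the frame of tray_in between -0.128 and 0.128 m and y of shell_d in the frame of tray_in between -0.143 and 0.143 m and z of shell_d in the frame of tray_in between -0.006 and 0.036 m and value of joint catch_tray above 0.06 m), for 0.2 s.
At the end, for the whole second after the job is handed in: The tray is home to within 6 mm with all four half-shells at rest inside its walls, below the rim, and the garlic and the lemon within 25 mm of where they stood (x of shell_a in the frame of tray_in between -0.128 and 0.128 m and y of shell_a in the frame of tray_in between -0.143 and 0.143 m and z of shell_a in the frame of tray_in between -0.006 and 0.036 m and x of shell_b in the frame of tray_in between -0.128 and 0.128 m and y of shell_b in the frame of tray_in between -0.143 and 0.143 m and z of shell_b in the frame of tray_in between -0.006 and 0.036 m and x of shell_c in the frame of tray_in between -0.128 and 0.128 m and y of shell_c in the frame of tray_in between -0.143 and 0.143 m and z of shell_c in the frame of tray_in between -0.006 and 0.036 m and x of shell_d in the frame of tray_in between -0.128 and 0.128 m and y of shell_d in the frame of tray_in between -0.143 and 0.143 m and z of shell_d in the frame of tray_in between -0.006 and 0.036 m and value of joint catch_tray below 0.006 m and linear speed of each of shell_a, shell_b, shell_c, shell_d below 0.05 m/s and distance of each of garlic, lemon from where it was at the start of the episode below 0.025 m); the robot touches nothing.
It fails at once if a half-shell is lifted more than 45 mm above the board instead of being swept (height (world z) of any of shell_a, shell_b, shell_c, shell_d above 0.109 m).
It fails at once if the garlic bulb is pushed more than 25 mm, lifted or tipped (distance of garlic from where it was at the start of the episode above 0.025 m or angle between garlic's own z axis and vertical above 0.5 rad).
It fails at once if the lemon is pushed more than 25 mm, lifted or tipped (distance of lemon from where it was at the start of the episode above 0.025 m or angle between lemon's own z axis and vertical above 0.5 rad).
It also fails if it takes over 72 s, if anything falls off the work surface, if the arm or the gripper's body presses on something with over 40 N, if the wrist force passes 120 N, or if a joint passes its speed limit or range.

### The arm

A 6-joint arm with a two-finger parallel gripper is mounted at the origin on a cart in front of the work surface, level with it; the furniture and walls round the work are solid. World frame = base frame: x ahead of the robot, y to its left, z up, the work surface at z = 0. Lengths are in m, angles in rad, forces in N, time in s.
With the tool pointing down it reaches from about 0.425 to 0.95 m from the base axis. Payload 3.5 kg.
Tool frame: the origin (TCP) lies between the finger pads; the fingertips stand 17 mm ahead of it and the grasp point (between the pads) lies 2 mm behind it; z points along the fingers, y is the line along which they close (so a half turn about z gives the same grasp; the last joint's range is limited). The gripper opens to 85 mm and grips with 20 to 120 N. Pads are 22 mm wide; open, the fingers measure 114 mm over their backs; the gripper's body (76 mm by 85 mm) begins 54 mm behind the grasp point. The pads swing forward as they close: fully open they stand 13 mm farther back than shut.
Start: joints at [1.022, 0.286, 1.577, -0, 1.279, -0.15], TCP at [0.262, 0.622, 0.248] pointing down, gripper open.
Joint ranges: [-2.77, 2.77], [-0.9, 2.22], [0.21, 2.48], [-1.53, 4.67], [0.24, 2.81], [-2.84, 2.84]. Speed limits (rad/s): [2.79, 2.79, 3.14, 3.14, 3.14, 3.14].

### API

Orientations are given as a rotation vector (axis times angle).
In Python, from rig import ctrl gives the robot as it stands.
- The arm moves only by the tool move_arm, never from a script. Its argument "series" is a list of rows, each a list of 2 entries, a list of its own where there are three numbers: the shift along the tool's x, y, z in m, then the turn, a rotation vector about the tool's x, y, z in rad. In form: [[[x, y, z], [rx, ry, rz]], ...]. A call has exactly 8 rows; each row shifts and turns the commanded pose from where the row before left it, along the tool's axes as they then stand; what a row does not reach is not made up. A row lasts 1/10 s, in which the tool goes at most 50 mm and 8.59 degrees, less where a joint would pass 70% of its speed; a pose out of reach is approached as far as the arm can. A call is refused whole if a number of a shift passes 0.05 or a number of a turn 0.15, either way. A call with a gripper value outside its range is refused whole. "jaw" is the finger opening in m, from 0 to 0.0854, set as the call begins (left out, the last holds). The fingers move at their own pace and stop on an object; "squeeze" is the grip in N (left out, the last holds). Time passes only in rows, so rows that do not move let the fingers close, or fill a call up. It gives the time, the measured TCP pose, the force, the opening and the grip force at its end, in the units of the state.
- ctrl.read_state(): the state, without advancing time (a new reading comes with each control period).
- ctrl.snapshot(name): name is "scene" or "top"; returns a dict with "color" (420x560x3 uint8, blue, green, red), "K" (3x3 intrinsics, pixels), "view" (4x4, takes a point from world to camera coordinates). Camera axes: x right, y up, looking along -z (the intrinsics and any distortion apply to the point x, -y, -z); pixel columns grow to the right and rows downward; lengths in m; the calibration is good to about 2 mm. A picture is of the moment at which its call begins. There is no depth.
- ctrl.hand_in(): hands the job in; it is judged then, once.
Trained networks look in the newest picture that a camera, given by its name, has taken for a name from the list of things; names that differ only in an ending like _2 or _b are one class to them, and where a whole thing is asked for, a point or a joint stands for the part that bears it (a point fixed in the world has none). Each returns a list of dicts, best first, with "score" (0 to 1); they miss things now and then, are a little off and sometimes report something else, mostly with a low value. They report only what shows in the picture. A call takes as long as a camera call.
- ctrl.search_frame(target, camera): "position" ([column, row] in pixels, amid what is visible of it).
- ctrl.pinpoint(target, camera): "position" ([column, row] in pixels: a listed point, or the origin of a listed thing).
The state is a dict: "t": time; "joint_pos": joint angles; "joint_velocities": joint speeds; "joint_torque": joint torques, N m; "ee_pos": TCP position; "orientation": TCP orientation; "contact_force": force on the tool from outside, world axes, zero at the start; "ft_torque": the same for the moment, N m; "gripper_width": finger opening in m; "grip_force": force on a finger pad.
Only numpy, scipy, OpenCV 4.12 (cv2) and the standard library are available. Lean on these libraries where they do the work, as an engineer would, in place of code of your own. Each camera call takes 0.05 s, during which the arm holds its last target. There are 200 camera calls.

## Working session

There is one attempt and no reset: what is moved stays moved. The work goes in short steps, Python scripts to look and compute and a tool call to move; the robot and the scene stay as the last step left them, time stands still between calls to the robot, and variables do not carry over. Pictures are saved under pics/ and viewed, at most 10 in all, crops included, and the job is handed in when it is done.

Besides the shell and the picture viewer there is one more tool, called by a JSON object that holds its "method" and its "body", one argument or row to a line. move_arm: Moves the arm, as the interface text tells. Its arguments: {"type":"object","properties":{"series":{"type":"array","items":{"type":"array"}},"jaw":{"type":"number"},"squeeze":{"type":"number"}},"required":["series"]}

```bash
mkdir -p pics; cat > h.py <<'E'
import numpy as np, cv2
from rig import ctrl
from scipy.spatial.transform import Rotation as R
def ray(s,px):
    K,V=np.array(s['K']),np.array(s['view'])
    d=np.linalg.inv(K)@[px[0],px[1],1]; d=np.array([d[0],-d[1],-d[2]])
    C=-V[:3,:3].T@V[:3,3]; return C,V[:3,:3].T@d
def at(s,px,z):
    C,d=ray(s,px); return C+d*(z-C[2])/d[2]
E
python3 - <<'E'
from h import *
st=ctrl.read_state(); print(st['t'],st['ee_pos'],st['orientation'],R.from_rotvec(st['orientation']).as_matrix().round(3))
for c in('scene','top'):
    s=ctrl.snapshot(c); cv2.imwrite(f'pics/{c}0.png',s['color'])
    for n,z in(('board_edge',.064),('tray_pull',.036),('shell_a',.064),('garlic',.064),('lemon',.064),('board',0),('tray_in',.009)):
        print(c,n,[(round(d['score'],2),np.round(d['position']).tolist(),at(s,d['position'],z).round(3)[:2].tolist()) for d in ctrl.pinpoint(n,c)[:5]])
E
```

```text
0.0 [0.26177068 0.62150582 0.24693182] [-0.62213148 -3.0785431   0.00349477] [[-0.922  0.388 -0.001]
 [ 0.388  0.922 -0.002]
 [ 0.    -0.002 -1.   ]]
scene board_edge [(0.73, [327.0, 241.0], [0.55, -0.086]), (0.19, [250.0, 240.0], [0.471, 0.014])]
scene tray_pull [(0.77, [351.0, 266.0], [0.55, -0.136]), (0.62, [233.0, 169.0], [0.598, 0.168])]
scene shell_a [(0.75, [246.0, 236.0], [0.473, 0.024]), (0.74, [293.0, 210.0], [0.569, -0.0]), (0.65, [314.0, 183.0], [0.644, 0.008])]
scene garlic [(0.67, [271.0, 150.0], [0.666, 0.128])]
scene lemon [(0.93, [190.0, 197.0], [0.477, 0.159])]
scene board [(0.85, [255.0, 213.0], [0.562, 0.083])]
scene tray_in []
top board_edge [(0.7, [316.0, 205.0], [0.552, -0.083])]
top tray_pull [(0.96, [344.0, 207.0], [0.555, -0.138])]
top shell_a [(0.83, [270.0, 157.0], [0.639, -0.001]), (0.77, [265.0, 196.0], [0.568, 0.006]), (0.77, [183.0, 193.0], [0.573, 0.15]), (0.68, [255.0, 255.0], [0.464, 0.023]), (0.54, [195.0, 142.0], [0.665, 0.132])]
top garlic [(0.8, [193.0, 144.0], [0.662, 0.135])]
top lemon [(0.57, [178.0, 246.0], [0.479, 0.155])]
top board [(0.75, [229.0, 206.0], [0.562, 0.073])]
top tray_in []
```

```bash
python3 - <<'E'
import cv2,numpy as np
a=cv2.imread('pics/top0.png')[60:340,100:440];b=cv2.imread('pics/scene0.png')[80:360,120:460]
cv2.imwrite('pics/both.png',cv2.resize(np.vstack([a,b]),None,fx=1.07,fy=1.07))
E
```

```text
(no output)
```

View pics/both.png

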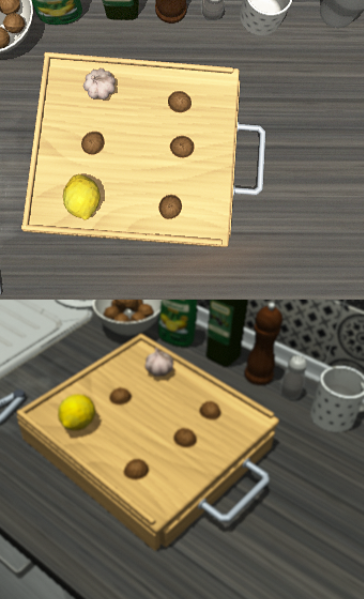

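The picture shows the board with its open edge to the right, about −0.07 rad yaw by eye. The bow pull is at about (345,208) in the top image. Three shells lie in a row near the edge, with the fourth shell between garlic and lemon. The detections agree with this; the low-score fifth "shell" is the garlic.

```bash
cat >> h.py <<'E'
def rows(start_p,Rm,wps):
    """wps: list of (world target p, turn about tool z, nrows)"""
    p=np.array(start_p);out=[]
    for q,a,n in wps:
        d=(np.array(q)-p)/n
        for i in range(n):
            out.append([np.round(Rm.T@d,4).tolist(),[0,0,round(a/n,4)]]); Rm=Rm@R.from_rotvec([0,0,a/n]).as_matrix()
        p=np.array(q)
    return out
E
python3 - <<'E'
from h import *
s=ctrl.snapshot('top')
c=[at(s,(x/1.07+100,y/1.07+60),.070)[:2] for x,y in((45,54),(240,69),(228,245),(22,229))]
print(np.round(c,3)); TL,TR,BR,BL=c
for a,b in((BR,TR),(BL,TL)):print(np.arctan2(*(b-a)[::-1]),np.linalg.norm(b-a))
for a,b in((TR,TL),(BR,BL)):print(np.arctan2(*(b-a)[::-1])-np.pi/2,np.linalg.norm(b-a))
st=ctrl.read_state();M=R.from_rotvec(st['orientation']).as_matrix()
ang=np.arctan2(M[1,0],M[0,0]);turn=ang-(np.pi/2-.07);print(turn)
for r in rows(st['ee_pos'],M,[((.556,-.115,.13),turn,16)]):print(r)
E
```

```text
[[ 0.721  0.227]
 [ 0.699 -0.099]
 [ 0.407 -0.076]
 [ 0.431  0.248]]
-0.07933111429325096 0.29302462413189173
-0.07288571064112488 0.2907602035917794
-0.06616609515073768 0.32727414179769165
-0.07306763475440436 0.32537810956151436
1.2419947935540494
[[-0.0348, -0.0353, 0.0074], [0, 0, np.float64(0.0776)]]
[[-0.0375, -0.0325, 0.0074], [0, 0, np.float64(0.0776)]]
[[-0.0399, -0.0295, 0.0074], [0, 0, np.float64(0.0776)]]
[[-0.042, -0.0263, 0.0074], [0, 0, np.float64(0.0776)]]
[[-0.0439, -0.023, 0.0074], [0, 0, np.float64(0.0776)]]
[[-0.0456, -0.0195, 0.0074], [0, 0, np.float64(0.0776)]]
[[-0.047, -0.0159, 0.0074], [0, 0, np.float64(0.0776)]]
[[-0.0481, -0.0122, 0.0074], [0, 0, np.float64(0.0776)]]
[[-0.0489, -0.0085, 0.0074], [0, 0, np.float64(0.0776)]]
[[-0.0494, -0.0046, 0.0074], [0, 0, np.float64(0.0776)]]
[[-0.0496, -0.0008, 0.0074], [0, 0, np.float64(0.0776)]]
[[-0.0495, 0.003, 0.0074], [0, 0, np.float64(0.0776)]]
[[-0.0491, 0.0069, 0.0074], [0, 0, np.float64(0.0776)]]
[[-0.0484, 0.0107, 0.0074], [0, 0, np.float64(0.0776)]]
[[-0.0475, 0.0144, 0.0074], [0, 0, np.float64(0.0776)]]
[[-0.0462, 0.018, 0.0074], [0, 0, np.float64(0.0776)]]
```

{"method": "move_arm", "body": {
  "series": [
    [[-0.035,-0.035,0.004],[0,0,0.078]],
    [[-0.0375,-0.0325,0.004],[0,0,0.078]],
    [[-0.04,-0.0295,0.004],[0,0,0.078]],
    [[-0.042,-0.026,0.004],[0,0,0.078]],
    [[-0.044,-0.023,0.004],[0,0,0.078]],
    [[-0.0455,-0.0195,0.004],[0,0,0.078]],
    [[-0.047,-0.016,0.004],[0,0,0.078]],
    [[-0.048,-0.012,0.004],[0,0,0.078]]
  ],
  "jaw": 0
}}

```text
t: 1.65
ee_pos: [0.4097, 0.2521, 0.2166]
orientation: [1.541, 2.737, 0.001]
contact_force: [1.7, 0.1, -0.2]
gripper_width: -0.0003
grip_force: 0.0
```

{"method": "move_arm", "body": {
  "series": [
    [[-0.049,-0.0085,0.007],[0,0,0.078]],
    [[-0.049,-0.0045,0.007],[0,0,0.078]],
    [[-0.049,-0.001,0.007],[0,0,0.078]],
    [[-0.049,0.003,0.007],[0,0,0.078]],
    [[-0.049,0.007,0.007],[0,0,0.078]],
    [[-0.048,0.011,0.007],[0,0,0.078]],
    [[-0.047,0.014,0.01],[0,0,0.078]],
    [[-0.046,0.018,0.01],[0,0,0.078]]
  ]
}}

```text
t: 2.45
ee_pos: [0.5544, -0.1144, 0.1546]
orientation: [2.307, 2.131, 0.001]
contact_force: [-0.3, 0.7, 1.5]
gripper_width: -0.0
grip_force: 0.0
```

```bash
python3 - <<'E'
from h import *
for c in('top','scene'):
    s=ctrl.snapshot(c); cv2.imwrite(f'pics/{c}1.png',s['color'])
    print([(round(d['score'],2),at(s,d['position'],.036).round(3)) for d in ctrl.pinpoint('tray_pull',c)])
st=ctrl.read_state();M=R.from_rotvec(st['orientation']).as_matrix()
print(st['t'],st['ee_pos'].round(4),M.round(3),st['gripper_width'])
E
```

```text
[]
[(0.75, array([ 0.55 , -0.137,  0.036]))]
2.65 [ 0.5537 -0.1132  0.154 ] [[ 0.078  0.997 -0.001]
 [ 0.997 -0.078  0.001]
 [ 0.001 -0.001 -1.   ]] -3.804368974204846e-05
```

{"method": "move_arm", "body": {
  "series": [
    [[0,0,0.02],[0,0,0]],
    [[0,0,0.02],[0,0,0]],
    [[0,0,0.02],[0,0,0]],
    [[0,0,0.015],[0,0,0]],
    [[0,0,0.015],[0,0,0]],
    [[0,0,0.012],[0,0,0]],
    [[0,0,0.013],[0,0,0]],
    [[0,0,0],[0,0,0]]
  ]
}}

```text
t: 3.45
ee_pos: [0.5525, -0.1116, 0.0374]
orientation: [-2.302, -2.133, 0.003]
contact_force: [0.4, 0.4, -0.1]
gripper_width: -0.0001
grip_force: 0.0
```

{"method": "move_arm", "body": {
  "series": [
    [[-0.01,0,0],[0,0,0]],
    [[-0.016,0,0],[0,0,0]],
    [[-0.016,0,0],[0,0,0]],
    [[-0.016,0,0],[0,0,0]],
    [[-0.016,0,0],[0,0,0]],
    [[-0.016,0,0],[0,0,0]],
    [[-0.016,0,0],[0,0,0]],
    [[-0.008,0,0],[0,0,0]]
  ]
}}

```text
t: 4.25
ee_pos: [0.5452, -0.2282, 0.0399]
orientation: [2.305, 2.133, -0.0]
contact_force: [0.7, 1.9, -0.8]
gripper_width: 0.0
grip_force: 1.0
```

{"method": "move_arm", "body": {
  "series": [
    [[-0.005,0,0],[0,0,0]],
    [[-0.005,0,0],[0,0,0]],
    [[-0.004,0,0],[0,0,0]],
    [[-0.003,0,0],[0,0,0]],
    [[-0.002,0,0],[0,0,0]],
    [[-0.002,0,0],[0,0,0]],
    [[0,0,0],[0,0,0]],
    [[0,0,0],[0,0,0]]
  ]
}}

```text
t: 5.05
ee_pos: [0.5442, -0.2411, 0.0398]
orientation: [-2.3, -2.128, -0.01]
contact_force: [2.6, 18.1, 6.5]
gripper_width: -0.0
grip_force: 8.9
```

The force rose to 18 N, so the tray is at its stop. Backing off and lifting.

{"method": "move_arm", "body": {
  "series": [
    [[0.009,0,0],[0,0,0]],
    [[0.009,0,0],[0,0,0]],
    [[0,0,-0.02],[0,0,0]],
    [[0,0,-0.03],[0,0,0]],
    [[0,0,-0.03],[0,0,0]],
    [[0,0,-0.03],[0,0,0]],
    [[0,0,-0.02],[0,0,0]],
    [[0,0,0],[0,0,0]]
  ]
}}

```text
t: 5.85
ee_pos: [0.5468, -0.2304, 0.1736]
orientation: [2.298, 2.13, 0.002]
contact_force: [1.7, -0.3, 0.1]
gripper_width: -0.0001
grip_force: 0.0
```

```bash
cat > look.py <<'E'
import sys
from h import *
k=sys.argv[1];E0=np.array([.551,-.085]);yw=-.073
bx=np.array([np.cos(yw),np.sin(yw)]);by=np.array([-np.sin(yw),np.cos(yw)])
for c in('top','scene'):
    s=ctrl.snapshot(c); cv2.imwrite(f'pics/{c}{k}.png',s['color'])
    for n,z in(('shell_a',.064),('tray_pull',.036),('board_edge',.064),('garlic',.064),('lemon',.064)):
        for d in ctrl.pinpoint(n,c):
            p=at(s,d['position'],z)[:2]; print(c,n,round(d['score'],2),np.round(d['position']),'world',p.round(3),'board from edge',((p-E0)@bx).round(3),((p-E0)@by).round(3))
st=ctrl.read_state();M=R.from_rotvec(st['orientation']).as_matrix();p=st['ee_pos'][:2]
print(st['t'],st['ee_pos'].round(4),'yaw',np.arctan2(M[1,0],M[0,0])-np.pi/2,'tcp brd',((p-E0)@bx).round(3),((p-E0)@by).round(3))
E
python3 look.py 2; python3 -c "
import cv2,numpy as np
a=cv2.imread('pics/top2.png')[60:340,100:440];b=cv2.imread('pics/scene2.png')[80:360,120:460]
cv2.imwrite('pics/both2.png',cv2.resize(np.vstack([a,b]),None,fx=1.07,fy=1.07))"
```

```text
top shell_a 0.79 [259. 254.] world [0.465 0.016] board from edge -0.093 0.094
top shell_a 0.75 [266. 196.] world [0.568 0.005] board from edge 0.01 0.091
top shell_a 0.71 [186. 195.] world [0.568 0.144] board from edge 0.001 0.229
top shell_a 0.62 [269. 157.] world [ 0.64  -0.001] board from edge 0.082 0.09
top tray_pull 0.84 [407. 212.] world [ 0.546 -0.253] board from edge 0.008 -0.168
top board_edge 0.72 [318. 204.] world [ 0.555 -0.087] board from edge 0.004 -0.002
top board_edge 0.59 [255. 253.] world [0.467 0.022] board from edge -0.091 0.101
top garlic 0.83 [194. 141.] world [0.666 0.134] board from edge 0.099 0.227
top lemon 0.94 [180. 250.] world [0.472 0.151] board from edge -0.096 0.229
scene shell_a 0.84 [235. 174.] world [0.571 0.136] board from edge 0.004 0.222
scene shell_a 0.82 [315. 187.] world [0.639 0.002] board from edge 0.081 0.093
scene shell_a 0.68 [328. 242.] world [ 0.548 -0.088] board from edge -0.003 -0.003
scene shell_a 0.63 [250. 240.] world [0.471 0.014] board from edge -0.087 0.093
scene shell_a 0.53 [293. 209.] world [0.569 0.   ] board from edge 0.011 0.086
scene shell_a 0.21 [268. 147.] world [0.667 0.136] board from edge 0.1 0.229
scene tray_pull 0.6 [411. 312.] world [ 0.538 -0.253] board from edge -0.001 -0.169
scene board_edge 0.7 [327. 241.] world [ 0.55  -0.086] board from edge -0.001 -0.002
scene garlic 0.64 [270. 149.] world [0.665 0.13 ] board from edge 0.098 0.223
scene lemon 0.59 [194. 195.] world [0.484 0.158] board from edge -0.084 0.238
6.45 [ 0.5448 -0.2288  0.1691] yaw -0.07601801801807961 tcp brd 0.004 -0.144
```

View pics/both2.png

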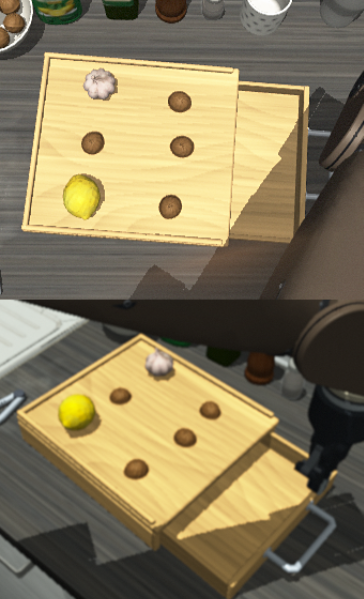

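Tray is fully out (pull at −170 mm from the edge, as expected) and empty. The four shells are where the networks report them. Sweeping C, the farthest one, first.

{"method": "move_arm", "body": {
  "series": [
    [[0.04,0.011,0],[0,0,0]],
    [[0.04,0.011,0],[0,0,0]],
    [[0.04,0.011,0],[0,0,0]],
    [[0.04,0.011,0],[0,0,0]],
    [[0.04,0.011,0],[0,0,0]],
    [[0.04,0.011,0],[0,0,0]],
    [[0.04,0.011,0.01],[0,0,0]],
    [[0,0,0.03],[0,0,0]]
  ],
  "jaw": 0.024
}}

```text
t: 7.25
ee_pos: [0.6467, 0.0489, 0.1333]
orientation: [2.294, 2.137, 0.012]
contact_force: [0.5, -0.5, 0.9]
gripper_width: 0.024
grip_force: 0.0
```

{"method": "move_arm", "body": {
  "series": [
    [[0,0,0.02],[0,0,0]],
    [[0,0,0.014],[0,0,0]],
    [[0,0,0.005],[0,0,0]],
    [[0,0,0.004],[0,0,0]],
    [[0,0,0],[0,0,0]],
    [[-0.008,0,0],[0,0,0]],
    [[0,0,0],[0,0,0]],
    [[0,0,0],[0,0,0]]
  ]
}}

```text
t: 8.05
ee_pos: [0.6428, 0.0359, 0.0873]
orientation: [2.304, 2.134, 0.002]
contact_force: [-0.9, 0.2, -0.3]
gripper_width: 0.0239
grip_force: 0.0
```

```bash
python3 look.py 3|grep -E "shell|yaw"; python3 -c "
import cv2,numpy as np
b=cv2.imread('pics/scene3.png')[80:330,120:440]
cv2.imwrite('pics/c3.png',cv2.resize(b,None,fx=2,fy=2))"
```

```text
top shell_a 0.65 [265. 194.] world [0.572 0.007] board from edge 0.014 0.093
scene shell_a 0.72 [314. 184.] world [0.644 0.008] board from edge 0.086 0.1
scene shell_a 0.69 [244. 240.] world [0.465 0.022] board from edge -0.094 0.101
scene shell_a 0.68 [232. 171.] world [0.573 0.146] board from edge 0.005 0.232
scene shell_a 0.61 [296. 210.] world [ 0.572 -0.005] board from edge 0.015 0.082
8.65 [0.6423 0.0366 0.0864] yaw -0.0759482189442815 tcp brd 0.082 0.128
```

View pics/c3.png

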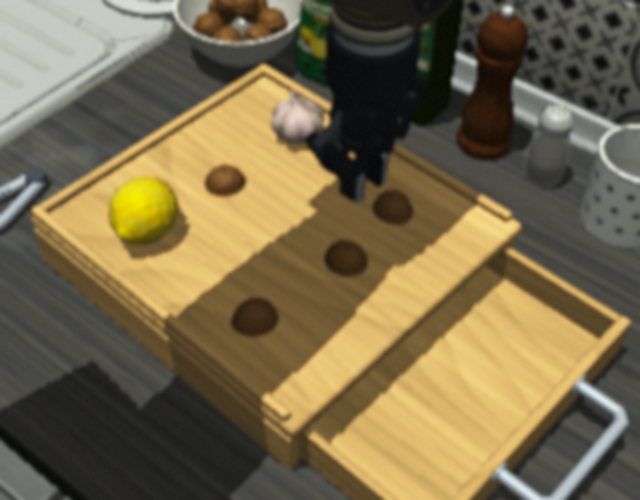

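Fingers are just behind shell C, clear of everything. Push.

{"method": "move_arm", "body": {
  "series": [
    [[-0.01,0,0.001],[0,0,0]],
    [[-0.018,0,0],[0,0,0]],
    [[-0.018,0,0],[0,0,0]],
    [[-0.018,0,0],[0,0,0]],
    [[-0.018,0,0],[0,0,0]],
    [[-0.018,0,0],[0,0,0]],
    [[-0.018,0,0],[0,0,0]],
    [[-0.018,0,0],[0,0,0]]
  ]
}}

```text
t: 9.45
ee_pos: [0.6318, -0.1009, 0.0855]
orientation: [2.305, 2.135, -0.0]
contact_force: [-0.3, 0.4, -0.5]
gripper_width: 0.024
grip_force: 0.0
```

{"method": "move_arm", "body": {
  "series": [
    [[-0.004,0,0],[0,0,0]],
    [[0,0,0],[0,0,0]],
    [[0.005,0,-0.03],[0,0,0]],
    [[0.035,-0.014,-0.01],[0,0,0]],
    [[0.04,-0.02,0],[0,0,0]],
    [[0.035,-0.02,0],[0,0,0]],
    [[0.02,-0.018,0],[0,0,0]],
    [[0,0,0],[0,0,0]]
  ]
}}

```text
t: 10.25
ee_pos: [0.5677, 0.0406, 0.1248]
orientation: [-2.297, -2.139, 0.002]
contact_force: [0.9, -0.5, 0.7]
gripper_width: 0.0239
grip_force: 0.0
```

```bash
python3 look.py 4|grep -E "shell|yaw"; python3 -c "
import cv2,numpy as np
b=cv2.imread('pics/scene4.png')[80:330,120:440]
cv2.imwrite('pics/c4.png',cv2.resize(b,None,fx=2,fy=2))"
```

```text
top shell_a 0.78 [331. 172.] world [ 0.612 -0.111] board from edge 0.063 -0.021
top shell_a 0.44 [257. 255.] world [0.465 0.019] board from edge -0.094 0.098
scene shell_a 0.84 [245. 242.] world [0.464 0.017] board from edge -0.095 0.096
scene shell_a 0.7 [293. 209.] world [0.569 0.   ] board from edge 0.012 0.086
scene shell_a 0.55 [368. 234.] world [ 0.605 -0.13 ] board from edge 0.058 -0.041
scene shell_a 0.52 [232. 171.] world [0.574 0.146] board from edge 0.006 0.232
10.85 [0.5703 0.0366 0.1253] yaw -0.0767390101946499 tcp brd 0.01 0.123
```

View pics/c4.png

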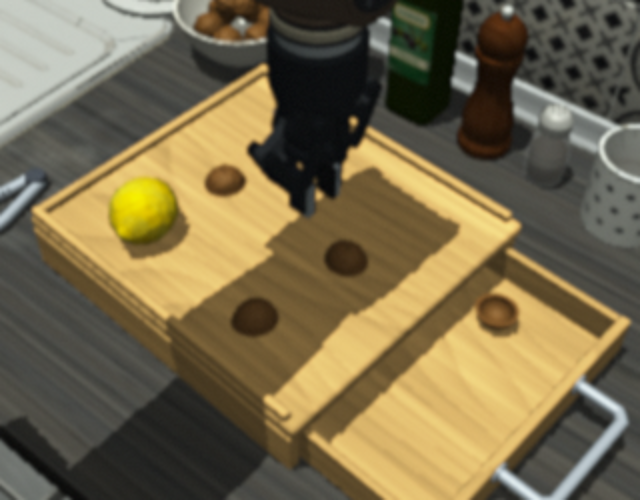

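Shell C lies upside down in the tray (crop 497,312), and the fingers are above and behind shell B. Same again for B.

{"method": "move_arm", "body": {
  "series": [
    [[0.006,0.001,0.015],[0,0,0]],
    [[0,0,0.015],[0,0,0]],
    [[0,0,0.008],[0,0,0]],
    [[0,0,0.003],[0,0,0]],
    [[-0.01,0,0],[0,0,0]],
    [[-0.018,0,0],[0,0,0]],
    [[-0.018,0,0],[0,0,0]],
    [[-0.018,0,0],[0,0,0]]
  ]
}}

```text
t: 11.65
ee_pos: [0.5671, -0.0222, 0.0851]
orientation: [2.303, 2.135, 0.001]
contact_force: [0.5, 0.1, -0.8]
gripper_width: 0.0243
grip_force: 0.0
```

{"method": "move_arm", "body": {
  "series": [
    [[-0.018,0,0],[0,0,0]],
    [[-0.018,0,0],[0,0,0]],
    [[-0.018,0,0],[0,0,0]],
    [[-0.018,0,0],[0,0,0]],
    [[-0.004,0,0],[0,0,0]],
    [[0,0,0],[0,0,0]],
    [[0.005,0,-0.03],[0,0,0]],
    [[0.035,-0.025,-0.01],[0,0,0]]
  ]
}}

```text
t: 12.45
ee_pos: [0.5427, -0.057, 0.128]
orientation: [2.302, 2.127, 0.006]
contact_force: [1.4, -0.3, 1.2]
gripper_width: 0.0242
grip_force: 0.0
```

{"method": "move_arm", "body": {
  "series": [
    [[0.035,-0.026,0],[0,0,0]],
    [[0.035,-0.026,0],[0,0,0]],
    [[0.03,-0.026,0],[0,0,0]],
    [[0,0,0.015],[0,0,0]],
    [[0,0,0],[0,0,0]],
    [[0,0,0],[0,0,0]],
    [[0,0,0],[0,0,0]],
    [[0,0,0],[0,0,0]]
  ]
}}

```text
t: 13.25
ee_pos: [0.4698, 0.0502, 0.1101]
orientation: [2.305, 2.134, 0.001]
contact_force: [-0.5, -0.3, -0.2]
gripper_width: 0.0242
grip_force: 0.0
```

```bash
python3 look.py 5|grep -E "shell|yaw"; python3 -c "
import cv2,numpy as np
b=cv2.imread('pics/scene5.png')[80:330,120:440]
cv2.imwrite('pics/c5.png',cv2.resize(b,None,fx=2,fy=2))"
```

```text
top shell_a 0.88 [362. 208.] world [ 0.548 -0.165] board from edge 0.002 -0.08
top shell_a 0.75 [334. 169.] world [ 0.618 -0.117] board from edge 0.069 -0.027
top shell_a 0.74 [186. 196.] world [0.567 0.144] board from edge -0.001 0.23
scene shell_a 0.88 [370. 235.] world [ 0.605 -0.133] board from edge 0.058 -0.044
scene shell_a 0.87 [247. 238.] world [0.471 0.019] board from edge -0.088 0.098
scene shell_a 0.87 [373. 288.] world [ 0.52  -0.191] board from edge -0.023 -0.108
13.85 [0.4688 0.0507 0.1094] yaw -0.07598396458271917 tcp brd -0.092 0.129
```

View pics/c5.png

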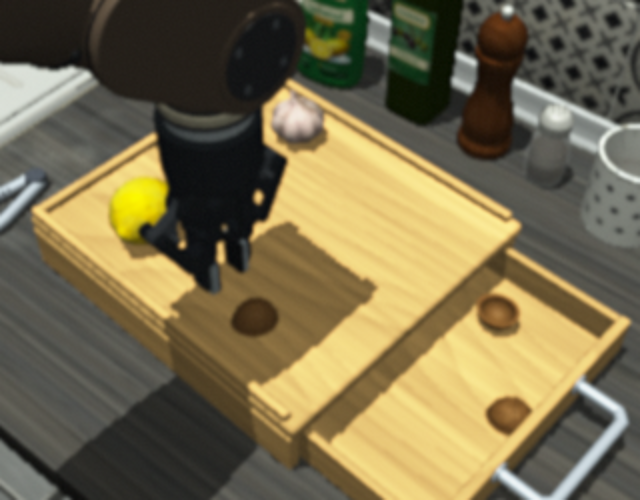

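Shell B also lies in the tray, by its front panel (crop 508,414). The fingers are right behind A.

{"method": "move_arm", "body": {
  "series": [
    [[0.002,0.001,0.014],[0,0,0]],
    [[0,0,0.007],[0,0,0]],
    [[0,0,0.003],[0,0,0]],
    [[-0.01,0,0],[0,0,0]],
    [[-0.018,0,0],[0,0,0]],
    [[-0.018,0,0],[0,0,0]],
    [[-0.018,0,0],[0,0,0]],
    [[-0.018,0,0],[0,0,0]]
  ]
}}

```text
t: 14.65
ee_pos: [0.464, -0.0305, 0.086]
orientation: [2.304, 2.135, 0.001]
contact_force: [0.5, 0.7, 0.4]
gripper_width: 0.0239
grip_force: 0.0
```

{"method": "move_arm", "body": {
  "series": [
    [[-0.018,0,0],[0,0,0]],
    [[-0.018,0,0],[0,0,0]],
    [[-0.018,0,0],[0,0,0]],
    [[-0.005,0,0],[0,0,0]],
    [[0,0,0],[0,0,0]],
    [[0.005,0,-0.035],[0,0,0]],
    [[0.03,0.02,-0.04],[0,0,0]],
    [[0.04,0.025,-0.035],[0,0,0]]
  ]
}}

```text
t: 15.45
ee_pos: [0.5045, -0.0237, 0.1894]
orientation: [2.305, 2.132, 0.001]
contact_force: [0.8, -1.0, -0.8]
gripper_width: 0.0239
grip_force: 0.0
```

{"method": "move_arm", "body": {
  "series": [
    [[0.035,0.01,0],[0,0,0]],
    [[0.035,0.01,0],[0,0,0]],
    [[0.035,0.01,0],[0,0,0]],
    [[0.035,0.01,0],[0,0,0]],
    [[0.036,0.011,0],[0,0,0]],
    [[0.036,0.011,0],[0,0,0]],
    [[0,0,0.02],[0,0,0.1]],
    [[0,0,0.025],[0,0,0.09]]
  ]
}}

```text
t: 16.25
ee_pos: [0.5829, 0.1848, 0.1434]
orientation: [2.496, 1.906, 0.005]
contact_force: [0.7, -0.0, -0.4]
gripper_width: 0.0238
grip_force: 0.0
```

```bash
python3 look.py 6; python3 -c "
import cv2,numpy as np
b=cv2.imread('pics/scene6.png')[80:330,120:440];a=cv2.imread('pics/top6.png')[80:330,100:420]
cv2.imwrite('pics/c6.png',np.vstack([cv2.resize(b,None,fx=1.2,fy=1.2),cv2.resize(a,None,fx=1.2,fy=1.2)]))"
```

```text
top shell_a 0.73 [365. 208.] world [ 0.549 -0.169] board from edge 0.004 -0.084
top shell_a 0.71 [326. 262.] world [ 0.453 -0.1  ] board from edge -0.097 -0.022
top shell_a 0.65 [184. 192.] world [0.575 0.148] board from edge 0.006 0.234
top tray_pull 0.75 [319. 201.] world [ 0.565 -0.093] board from edge 0.014 -0.007
top tray_pull 0.65 [408. 212.] world [ 0.546 -0.254] board from edge 0.007 -0.169
top board_edge 0.64 [315. 201.] world [ 0.559 -0.081] board from edge 0.008 0.004
top board_edge 0.62 [182. 246.] world [0.479 0.149] board from edge -0.088 0.228
top garlic 0.84 [194. 143.] world [0.663 0.133] board from edge 0.096 0.226
top lemon 0.63 [181. 249.] world [0.474 0.15 ] board from edge -0.094 0.229
scene shell_a 0.74 [302. 299.] world [ 0.437 -0.12 ] board from edge -0.112 -0.043
scene shell_a 0.67 [234. 171.] world [0.576 0.144] board from edge 0.008 0.23
scene shell_a 0.64 [367. 236.] world [ 0.601 -0.131] board from edge 0.053 -0.043
scene shell_a 0.59 [376. 289.] world [ 0.522 -0.196] board from edge -0.021 -0.113
scene tray_pull 0.73 [415. 309.] world [ 0.547 -0.256] board from edge 0.008 -0.171
scene board_edge 0.82 [328. 240.] world [ 0.552 -0.086] board from edge 0.002 -0.001
scene garlic 0.68 [273. 149.] world [0.67  0.126] board from edge 0.103 0.219
scene garlic 0.36 [416. 312.] world [ 0.524 -0.263] board from edge -0.014 -0.179
scene lemon 0.95 [192. 195.] world [0.483 0.16 ] board from edge -0.086 0.24
16.85 [0.5824 0.1823 0.1432] yaw -0.26606395750333856 tcp brd 0.012 0.269
```

View pics/c6.png

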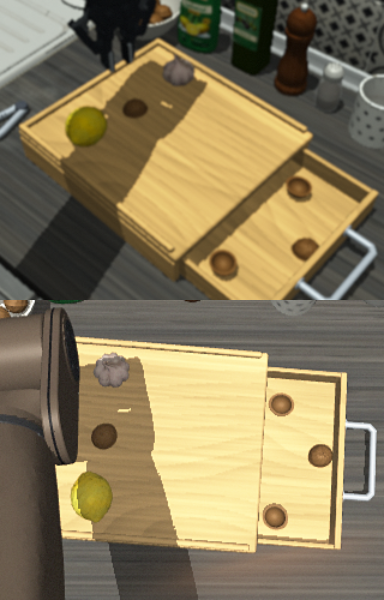

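Three shells lie in the tray. Fingers are behind D with garlic and lemon clear on both sides. Now a slightly diagonal sweep so D lands between A and B.

{"method": "move_arm", "body": {
  "series": [
    [[0.002,0,0.02],[0,0,0]],
    [[0,0,0.02],[0,0,0]],
    [[0,0,0.012],[0,0,0]],
    [[0,0,0.006],[0,0,0]],
    [[-0.01,0,0],[0,0,0]],
    [[-0.016,0,0],[0,0,0]],
    [[-0.018,0,0],[0,0,0]],
    [[-0.018,0,0],[0,0,0]]
  ]
}}

```text
t: 17.65
ee_pos: [0.5663, 0.1227, 0.0853]
orientation: [2.496, 1.906, 0.002]
contact_force: [-0.1, -0.0, 0.6]
gripper_width: 0.0239
grip_force: 0.1
```

{"method": "move_arm", "body": {
  "series": [
    [[-0.018,0,0],[0,0,0]],
    [[-0.018,0,0],[0,0,0]],
    [[-0.018,0,0],[0,0,0]],
    [[-0.018,0,0],[0,0,0]],
    [[-0.018,0,0],[0,0,0]],
    [[-0.018,0,0],[0,0,0]],
    [[-0.018,0,0],[0,0,0]],
    [[-0.014,0,0],[0,0,0]]
  ]
}}

```text
t: 18.45
ee_pos: [0.529, -0.0126, 0.0851]
orientation: [2.497, 1.905, 0.001]
contact_force: [0.0, 0.6, 1.3]
gripper_width: 0.0239
grip_force: 0.4
```

```bash
python3 look.py 7|grep -E "shell|yaw|garlic|lemon"
```

```text
top shell_a 0.87 [329. 261.] world [ 0.454 -0.105] board from edge -0.095 -0.027
top shell_a 0.72 [335. 170.] world [ 0.616 -0.118] board from edge 0.068 -0.028
top shell_a 0.6 [362. 205.] world [ 0.553 -0.166] board from edge 0.008 -0.08
top garlic 0.84 [195. 142.] world [0.666 0.132] board from edge 0.099 0.225
top garlic 0.25 [227. 206.] world [0.55  0.073] board from edge -0.012 0.157
top lemon 0.61 [180. 248.] world [0.475 0.152] board from edge -0.093 0.231
top lemon 0.17 [409. 214.] world [ 0.539 -0.247] board from edge -0.0 -0.163
scene shell_a 0.7 [365. 234.] world [ 0.601 -0.127] board from edge 0.053 -0.038
scene shell_a 0.57 [373. 288.] world [ 0.52  -0.192] board from edge -0.023 -0.109
scene shell_a 0.56 [305. 300.] world [ 0.437 -0.125] board from edge -0.111 -0.048
scene shell_a 0.49 [413. 309.] world [ 0.526 -0.256] board from edge -0.013 -0.172
scene garlic 0.56 [273. 148.] world [0.672 0.129] board from edge 0.105 0.223
scene lemon 0.74 [193. 196.] world [0.481 0.155] board from edge -0.087 0.235
19.05 [ 0.5295 -0.0101  0.0843] yaw -0.2652604097772182 tcp brd -0.027 0.073
```

```bash
python3 -c "
import cv2,numpy as np
b=cv2.imread('pics/scene7.png')[80:330,120:440];a=cv2.imread('pics/top7.png')[80:330,150:470]
cv2.imwrite('pics/c7.png',np.vstack([cv2.resize(b,None,fx=1.2,fy=1.2),cv2.resize(a,None,fx=1.2,fy=1.2)]))"
```

```text
(no output)
```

View pics/c7.png

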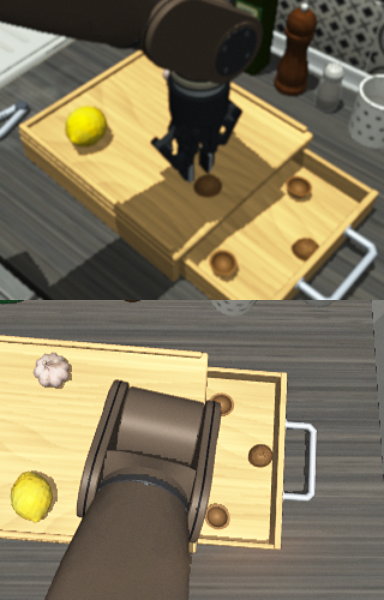

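Shell D is cupped right in front of the fingers (208,185); push it over the edge.

{"method": "move_arm", "body": {
  "series": [
    [[-0.01,0,0],[0,0,0]],
    [[-0.016,0,0],[0,0,0]],
    [[-0.016,0,0],[0,0,0]],
    [[-0.016,0,0],[0,0,0]],
    [[-0.014,0,0],[0,0,0]],
    [[-0.012,0,0],[0,0,0]],
    [[0,0,0],[0,0,0]],
    [[0,0,0],[0,0,0]]
  ]
}}

```text
t: 19.85
ee_pos: [0.5073, -0.0918, 0.0844]
orientation: [-2.497, -1.906, -0.0]
contact_force: [-0.7, 0.6, 0.1]
gripper_width: 0.0242
grip_force: 0.0
```

{"method": "move_arm", "body": {
  "series": [
    [[0,0,-0.03],[0,0,0]],
    [[0,0,-0.03],[0,0,-0.1]],
    [[0,0,-0.03],[0,0,-0.09]],
    [[-0.035,0.008,0],[0,0,0]],
    [[-0.04,0.008,0],[0,0,0]],
    [[-0.04,0.008,0],[0,0,0]],
    [[-0.04,0.008,0],[0,0,0]],
    [[-0.035,0.008,0],[0,0,0]]
  ]
}}

```text
t: 20.65
ee_pos: [0.5332, -0.2853, 0.1744]
orientation: [2.304, 2.136, 0.0]
contact_force: [-0.3, 0.8, 1.1]
gripper_width: 0.0239
grip_force: 0.0
```

```bash
python3 look.py 8; python3 -c "
import cv2,numpy as np
b=cv2.imread('pics/scene8.png')[80:330,120:440];a=cv2.imread('pics/top8.png')[80:330,150:470]
cv2.imwrite('pics/c8.png',np.vstack([cv2.resize(b,None,fx=1.2,fy=1.2),cv2.resize(a,None,fx=1.2,fy=1.2)]))"
```

```text
top shell_a 0.84 [336. 169.] world [ 0.619 -0.12 ] board from edge 0.07 -0.03
top shell_a 0.77 [366. 208.] world [ 0.547 -0.173] board from edge 0.003 -0.088
top shell_a 0.64 [332. 259.] world [ 0.458 -0.11 ] board from edge -0.091 -0.032
top shell_a 0.63 [364. 241.] world [ 0.49  -0.166] board from edge -0.055 -0.086
top tray_pull 0.77 [404. 212.] world [ 0.547 -0.248] board from edge 0.008 -0.163
top board_edge 0.63 [316. 206.] world [ 0.552 -0.083] board from edge 0.001 0.002
top garlic 0.83 [192. 143.] world [0.663 0.138] board from edge 0.096 0.23
top lemon 0.67 [179. 246.] world [0.479 0.154] board from edge -0.089 0.233
scene shell_a 0.83 [367. 234.] world [ 0.605 -0.129] board from edge 0.057 -0.04
scene shell_a 0.75 [354. 312.] world [ 0.466 -0.192] board from edge -0.077 -0.113
scene shell_a 0.57 [307. 296.] world [ 0.444 -0.122] board from edge -0.104 -0.045
scene shell_a 0.51 [375. 287.] world [ 0.523 -0.193] board from edge -0.02 -0.11
scene shell_a 0.24 [317. 250.] world [ 0.523 -0.084] board from edge -0.028 -0.001
scene tray_pull 0.96 [412. 311.] world [ 0.54  -0.255] board from edge 0.001 -0.17
scene tray_pull 0.64 [314. 250.] world [ 0.539 -0.069] board from edge -0.013 0.015
scene board_edge 0.96 [331. 243.] world [ 0.55  -0.093] board from edge -0.001 -0.008
scene garlic 0.72 [270. 148.] world [0.667 0.131] board from edge 0.1 0.224
scene lemon 0.6 [192. 196.] world [0.481 0.158] board from edge -0.087 0.237
21.25 [ 0.533  -0.2833  0.1745] yaw -0.07488313217878573 tcp brd -0.004 -0.199
```

View pics/c8.png

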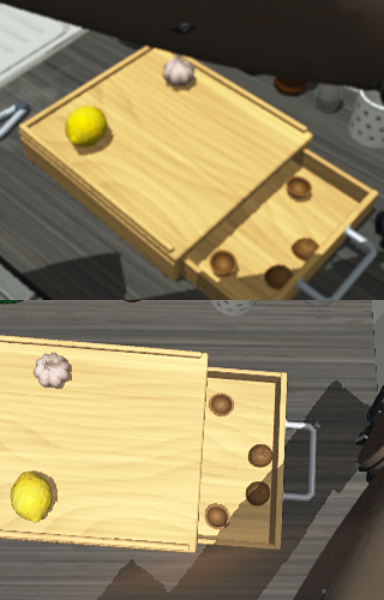

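All four shells lie in the tray, with garlic and lemon unmoved. The fingers are outside the bar, so lower them and push the tray home.

{"method": "move_arm", "body": {
  "series": [
    [[-0.003,0,0.03],[0,0,0]],
    [[0,0,0.03],[0,0,0]],
    [[0,0,0.025],[0,0,0]],
    [[0,0,0.02],[0,0,0]],
    [[0,0,0.018],[0,0,0]],
    [[0,0,0.011],[0,0,0]],
    [[0,0,0],[0,0,0]],
    [[0.005,0,0],[0,0,0]]
  ]
}}

```text
t: 22.05
ee_pos: [0.5335, -0.2826, 0.0411]
orientation: [2.304, 2.134, 0.0]
contact_force: [0.7, -0.3, 0.4]
gripper_width: 0.0238
grip_force: 0.0
```

{"method": "move_arm", "body": {
  "series": [
    [[0.006,0,0],[0,0,0]],
    [[0.01,0,0],[0,0,0]],
    [[0.013,0,0],[0,0,0]],
    [[0.014,0,0],[0,0,0]],
    [[0.014,0,0],[0,0,0]],
    [[0.014,0,0],[0,0,0]],
    [[0.014,0,0],[0,0,0]],
    [[0.014,0,0],[0,0,0]]
  ]
}}

```text
t: 22.85
ee_pos: [0.5407, -0.1821, 0.0405]
orientation: [2.304, 2.136, 0.0]
contact_force: [-0.2, -2.3, 1.7]
gripper_width: 0.0238
grip_force: 1.2
```

{"method": "move_arm", "body": {
  "series": [
    [[0.011,0,0],[0,0,0]],
    [[0.009,0,0],[0,0,0]],
    [[0.007,0,0],[0,0,0]],
    [[0.004,0,0],[0,0,0]],
    [[0.003,0,0],[0,0,0]],
    [[0.002,0,0],[0,0,0]],
    [[0.002,0,0],[0,0,0]],
    [[0,0,0],[0,0,0]]
  ]
}}

```text
t: 23.65
ee_pos: [0.543, -0.147, 0.0402]
orientation: [2.302, 2.135, -0.004]
contact_force: [-0.6, -6.5, -1.0]
gripper_width: 0.0236
grip_force: 3.1
```

Force is rising; press a little more to confirm the stop.

{"method": "move_arm", "body": {
  "series": [
    [[0.001,0,0],[0,0,0]],
    [[0.001,0,0],[0,0,0]],
    [[0.001,0,0],[0,0,0]],
    [[0.001,0,0],[0,0,0]],
    [[0.001,0,0],[0,0,0]],
    [[0,0,0],[0,0,0]],
    [[0,0,0],[0,0,0]],
    [[0,0,0],[0,0,0]]
  ]
}}

```text
t: 24.45
ee_pos: [0.5431, -0.1466, 0.0404]
orientation: [2.296, 2.134, -0.013]
contact_force: [-3.8, -20.5, -2.9]
gripper_width: 0.0241
grip_force: 10.2
```

At the stop (20 N, no motion). Back off and lift clear.

{"method": "move_arm", "body": {
  "series": [
    [[-0.01,0,0],[0,0,0]],
    [[-0.025,0,0],[0,0,0]],
    [[-0.025,0,0],[0,0,0]],
    [[0,0,-0.03],[0,0,0]],
    [[0,0,-0.04],[0,0,0]],
    [[0,0,-0.04],[0,0,0]],
    [[0,0,0],[0,0,0]],
    [[0,0,0],[0,0,0]]
  ]
}}

```text
t: 25.25
ee_pos: [0.5397, -0.2003, 0.1515]
orientation: [2.304, 2.134, 0.002]
contact_force: [-0.2, 0.6, -0.1]
gripper_width: 0.024
grip_force: 0.0
```

```bash
python3 look.py 9|grep -E "pull|shell|garlic|lemon|yaw"; python3 -c "
import cv2,numpy as np
b=cv2.imread('pics/scene9.png')[80:330,120:440];a=cv2.imread('pics/top9.png')[80:330,150:470]
cv2.imwrite('pics/c9.png',np.vstack([cv2.resize(b,None,fx=1.2,fy=1.2),cv2.resize(a,None,fx=1.2,fy=1.2)]))"
```

```text
top tray_pull 0.57 [338. 208.] world [ 0.553 -0.126] board from edge 0.005 -0.041
top garlic 0.84 [194. 143.] world [0.664 0.133] board from edge 0.096 0.226
top lemon 0.93 [182. 248.] world [0.475 0.148] board from edge -0.093 0.227
scene tray_pull 0.67 [351. 264.] world [ 0.553 -0.134] board from edge 0.006 -0.048
scene garlic 0.9 [274. 148.] world [0.672 0.125] board from edge 0.105 0.218
scene lemon 0.82 [192. 194.] world [0.484 0.16 ] board from edge -0.085 0.24
scene lemon 0.59 [348. 264.] world [ 0.532 -0.138] board from edge -0.015 -0.054
25.85 [ 0.5392 -0.2003  0.1502] yaw -0.07601072758329797 tcp brd -0.003 -0.116
```

View pics/c9.png

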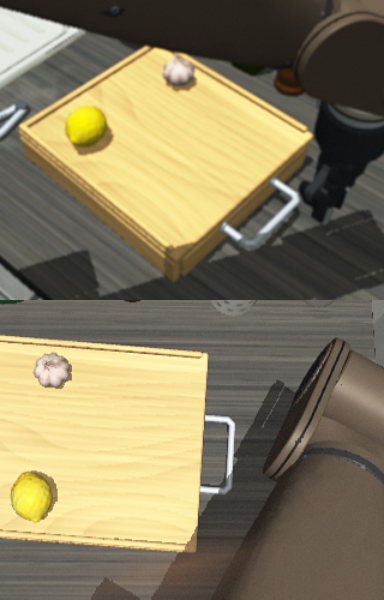

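The tray front is flush, with the pull about 45 mm from the edge. The board is clear and the garlic and lemon stand where they were.

```bash
python3 -c "
from rig import ctrl; print(ctrl.hand_in())"
```

```text
the job is handed in; nothing more can be done
None
```

The job is handed in: the tray was drawn fully out, all four half-shells were swept into it, and it was pushed back home to its stop with the garlic and lemon where they stood; the hand-in gave no verdict, so the result is not confirmed.

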